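# Pack a blood sample for the courier: tube, canister, carrier box

## Task

Pack the shortest of the three tubes in the rack for the courier: stand it fully down in the canister's bore, then put the cap right down over the canister's neck while it still stands on the bench, then stand the capped canister in the round well inside the carrier box, and last close the box with its lid seated square on the rim. Leave the other two tubes in the rack, and keep the canister upright throughout.

Things in the scene. Friction and masses are not known exactly. Their poses are not given: they have to be found in the camera images.
- short_tube: The tube to pack, shortest of the three capped sample tubes standing in the rack: 80 mm tall in all, 13 mm in diameter, foot tapered to 7 mm over its first 4 mm; its top 18 mm is a red cap 16 mm in diameter. About 20 g. Stands on the rack's floor, 4 mm above the bench. Origin: centre of its underside, z up its axis.
- slim_tube: Another capped tube, to be left in the rack: 105 mm tall, 13 mm in diameter, top 18 mm a red cap 16 mm in diameter. Origin: centre of its underside.
- wide_tube: Another capped tube, to be left in the rack: 105 mm tall, 16 mm in diameter, top 18 mm a red cap 19 mm in diameter. Origin: centre of its underside.
- tube_rack: Light blue tube rack, fixed: 66 mm (its x) by 186 mm (its y), 52 mm high, two rows of seven open square cells 18.5 mm wide, 24 mm apart along y. The three tubes stand upright in the row nearer the robot (12.5 mm to -x of the middle), in the middle cell and 72 mm to either side, in any order. Origin: centre of its underside on the bench, z up.
- canister: Pale round canister, loose, 70-120 g, upright and open: body 50 mm in diameter, 60 mm high to a flat shoulder, then a neck 36 mm in diameter from 60 to 70 mm. Inside, a round bore 18 mm in diameter, floor 5 mm up, widening as a funnel from 45 to 62 mm up to a 30 mm mouth. The short tube in it stands 15 mm above the rim. Origin: centre of its underside, z up.
- cap: The canister's cap, same pale plastic, loose, about 30 g, lying open side down: ribbed, round, 48 mm in diameter, 32 mm tall, cream disc on its flat top; inside 42 mm in diameter, 29 mm deep. It slips loosely over the neck and tube end (no screwing or pressing); home, its lower edge rests on the shoulder, 60 mm above the canister's origin. Origin: centre of its lower edge, z up.
- carrier: Open cream carrier box, fixed: 180 mm (its x) by 160 mm (its y), 110 mm high, walls 12 mm. On its floor, 12 mm above the bench, lies grey-blue foam 28 mm thick with one round through well, 60 mm in diameter, in the middle; the canister stands in it on the box's floor (origin 12 mm above the box's). Empty above the foam. Origin: centre of its underside, z up.
- lid: The box's lid, loose, 180-330 g, right way up on the bench: cream plate 180 (x) by 160 mm (y), top at 26 mm, over a frame 146 by 126 mm, 10 mm deep, that drops inside the box (156 by 136 mm). Grey strap handle in the middle: bar 114 mm along x, 22 mm wide, from 48 to 60 mm up, a foot at each end. Origin: under the frame, centre, z up; home, 100 mm above the box's, either way round.
There are look-alikes about, which are no part of the job. What is shaped like the canister but red is not meant.

How it is judged:
By the outcome, as a careful person would: the job done as asked, in the order asked, and still so for the second after the job is handed in, with the robot touching nothing.
It also fails if it takes over 120 s, if anything falls off the work surface, if the arm or the gripper's body presses on something with over 40 N, if the wrist force passes 120 N, or if a joint passes its speed limit or range.

## Robot

A 6-joint arm with a two-finger parallel gripper is mounted at the origin on the work surface. World frame = base frame: x ahead of the robot, y to its left, z up, the work surface at z = 0. Lengths are in m, angles in rad, forces in N, time in s.
With the tool pointing down it reaches from about 0.425 to 0.95 m from the base axis. Payload 3.5 kg.
Tool frame: the origin (TCP) lies at the very end of the fingers, on their centre line; the grasp point (between the pads) lies 19 mm behind it; z points along the fingers, y is the line along which they close (so a half turn about z gives the same grasp; the last joint's range is limited). The gripper opens to 85 mm and grips with 20 to 120 N. Pads are 22 mm wide; open, the fingers measure 114 mm over their backs; the gripper's body (76 mm by 85 mm) begins 54 mm behind the grasp point. The pads swing forward as they close: fully open they stand 13 mm farther back than shut.
Start: joints at [1.139, 0.286, 1.577, -0, 1.279, -0.15], TCP at [0.188, 0.648, 0.231] pointing down, gripper open.
Joint ranges: [-2.77, 2.77], [-0.9, 2.22], [0.21, 2.48], [-1.53, 4.67], [0.24, 2.81], [-2.84, 2.84]. Speed limits (rad/s): [2.79, 2.79, 3.14, 3.14, 3.14, 3.14].

## Interface

Orientations are given as a unit quaternion [x, y, z, w].
In Python, from plant import get_state, read_camera, sign_off, recognise gives the robot as it stands.
- The arm moves only by the tool arm_command, never from a script. Its argument "steps" is a list of rows, each an object with "translation": the shift along the tool's x, y, z scaled (see below), a list of three; "twist": the turn, a rotation vector about the tool's x, y, z scaled (see below), a list of three; "fingers": the opening, from -1 (shut) to 1 (fully open). In form: [{"translation": [x, y, z], "twist": [rx, ry, rz], "fingers": fingers}, ...]. A call has 1 to 5 rows; each row is the pose to reach, as a shift and turn from the pose commanded when the call began, along the tool's axes at that moment; what a row does not reach only later rows make up. The controller multiplies each number of a shift by 75 cm and each number of a turn by 60 degrees. A row lasts 1/8 s, in which the tool goes at most 62.5 mm and 10.7 degrees, less where a joint would pass 70% of its speed; a pose out of reach is approached as far as the arm can. A call with a number of a shift or a turn outside -1 to 1 is refused whole. A call with a gripper value outside its range is refused whole. The fingers move at their own pace and stop on an object; "grip_force" is the grip in N (left out, the last holds). Time passes only in rows, so rows that repeat a pose let the fingers close. It gives the time, the measured TCP pose, the force, the opening and the grip force at its end, in the units of the state.
- get_state(): the state, without advancing time (a new reading comes with each control period).
- read_camera(name): name is "side" or "top"; returns a dict with "pixels" (384x512x3 uint8, red, green, blue), "K" (3x3 intrinsics, pixels), "R" (3x3) and "t" (3): a world point X has camera coordinates R X + t. Camera axes: x right, y down, z forward; pixel columns grow to the right and rows downward; lengths in m; the calibration is good to about 2 mm. A picture is of the moment at which its call begins. There is no depth.
- sign_off(): hands the job in; it is judged then, once.
Trained networks look in a picture, given as the dict that the camera call returned (one of the last four; its "shot" number tells which), for a name from the list of things; names that differ only in an ending like _2 or _b are one class to them, and where a whole thing is asked for, a point or a joint stands for the part that bears it (a point fixed in the world has none). Each returns a list of dicts, best first, with "conf" (0 to 1); they miss things now and then, are a little off and sometimes report something else, mostly with a low value. They report only what shows in the picture. A call takes as long as a camera call. They do not tell look-alikes from the thing itself.
- recognise(picture, query): "point" ([row, column] in pixels, amid what is visible of it).
The state is a dict: "time": time; "qpos": joint angles; "dq": joint speeds; "joint_efforts": joint torques, N m; "eef_pos": TCP position; "tcp_rot": TCP orientation; "contact_force": force on the tool from outside, world axes, zero at the start; "wrist_torque": the same for the moment, N m; "opening": opening from 0.0 (shut) to 1.0 (fully open); "finger_force": force on a finger pad.
Only numpy, scipy, OpenCV 4.12 (cv2) and the standard library are available. Lean on these libraries where they do the work, as an engineer would, in place of code of your own. Each camera call takes 0.05 s, during which the arm holds its last target. There are 200 camera calls.

## Working session

There is one attempt and no reset: what is moved stays moved. The work goes in short steps, Python scripts to look and compute and a tool call to move; the robot and the scene stay as the last step left them, time stands still between calls to the robot, and variables do not carry over. Pictures are saved under pics/ and viewed, at most 14 in all, crops included, and the job is handed in when it is done.

Besides the shell and the picture viewer there is one more tool, called after "Request:" as a command line: name --argument value ..., lists and objects as JSON in quotes. arm_command: Moves the arm, as the interface text tells. Shifts and turns lie within -1 to 1; 1 stands for 75 cm of shift or 60 degrees of turn. Its arguments: {"type":"object","properties":{"steps":{"type":"array"},"grip_force":{"type":"number"}},"required":["steps"]}

```bash
ls; mkdir -p pics
cat > h.py <<'E'
import numpy as np, cv2
from plant import get_state, read_camera, sign_off, recognise
def save(p,name,crop=None,s=1):
    im=p["pixels"][:,:,::-1]
    if crop: r0,r1,c0,c1=crop; im=im[r0:r1,c0:c1]
    cv2.imwrite("pics/"+name,cv2.resize(im,None,fx=s,fy=s,interpolation=cv2.INTER_CUBIC))
def proj(p,X):
    c=np.asarray(p["R"])@np.asarray(X,float)+p["t"]; u=p["K"]@c; return u[1]/u[2],u[0]/u[2]
def atz(p,rc,z):
    R=np.asarray(p["R"]);t=np.asarray(p["t"]); d=R.T@np.linalg.inv(p["K"])@[rc[1],rc[0],1]; o=-R.T@t
    return o+d*(z-o[2])/d[2]
def tri(ps,rcs):
    A=[];b=[]
    for p,rc in zip(ps,rcs):
        R=np.asarray(p["R"]);o=-R.T@p["t"]; d=R.T@np.linalg.inv(p["K"])@[rc[1],rc[0],1]; d/=np.linalg.norm(d)
        M=np.eye(3)-np.outer(d,d); A.append(M); b.append(M@o)
    A=np.vstack(A);b=np.hstack(b); X=np.linalg.lstsq(A,b,rcond=None)[0]; return X,np.linalg.norm(A@X-b)
E
python3 - <<'E'
from h import *
np.set_printoptions(precision=4,suppress=True)
s=read_camera("side");t=read_camera("top")
for n,p in (("side",s),("top",t)):
    save(p,n+"0.png",s=1.5)
    print(n,p["K"].tolist(),(-np.asarray(p["R"]).T@p["t"]))
    for q in "short_tube slim_tube wide_tube tube_rack canister cap carrier lid".split():
        print(q,[(np.round(d["point"]).tolist(),round(d["conf"],2)) for d in recognise(p,q)])
print(get_state())
E
```

```text
pics
side [[368.7097821956194, 0.0, 256.3188493101461], [0.0, 368.7097821956194, 198.68569390042856], [0.0, 0.0, 1.0]] [0.4226 0.5053 0.5017]
short_tube [([216.0, 198.0], 0.5)]
slim_tube [([155.0, 218.0], 0.68)]
wide_tube [([182.0, 208.0], 0.68)]
tube_rack [([214.0, 202.0], 0.69)]
canister [([269.0, 262.0], 0.95), ([230.0, 293.0], 0.64)]
cap [([154.0, 310.0], 0.6)]
carrier [([320.0, 126.0], 0.81)]
lid [([136.0, 236.0], 0.96)]
top [[432.75698431176664, 0.0, 250.88937929648728], [0.0, 432.75698431176664, 195.65322398081568], [0.0, 0.0, 1.0]] [ 0.4381 -0.0081  0.9322]
short_tube [([166.0, 204.0], 0.54), ([163.0, 243.0], 0.37)]
slim_tube []
wide_tube [([165.0, 235.0], 0.56)]
tube_rack [([161.0, 232.0], 0.72)]
canister [([225.0, 175.0], 0.76), ([249.0, 221.0], 0.55)]
cap [([251.0, 342.0], 0.68)]
carrier [([155.0, 103.0], 0.88)]
lid [([158.0, 358.0], 0.57)]
{'time': 0.9, 'qpos': array([ 1.139 ,  0.2862,  1.5767,  0.    ,  1.2786, -0.15  ]), 'dq': array([ 0.0018, -0.0003,  0.0004, -0.0005,  0.0008,  0.002 ]), 'joint_efforts': array([ -0.0003, -40.5968, -29.2937,  -0.0001,   0.0004,   0.    ]), 'eef_pos': array([0.1876, 0.6484, 0.2314]), 'tcp_rot': array([ 0.1404,  0.9901,  0.    , -0.    ]), 'contact_force': array([ 0.672 ,  0.0052, -0.0035]), 'wrist_torque': array([-0.0253,  0.0235,  0.039 ]), 'finger_force': 0.0, 'opening': 0.9999826409854042}
```

View pics/side0.png

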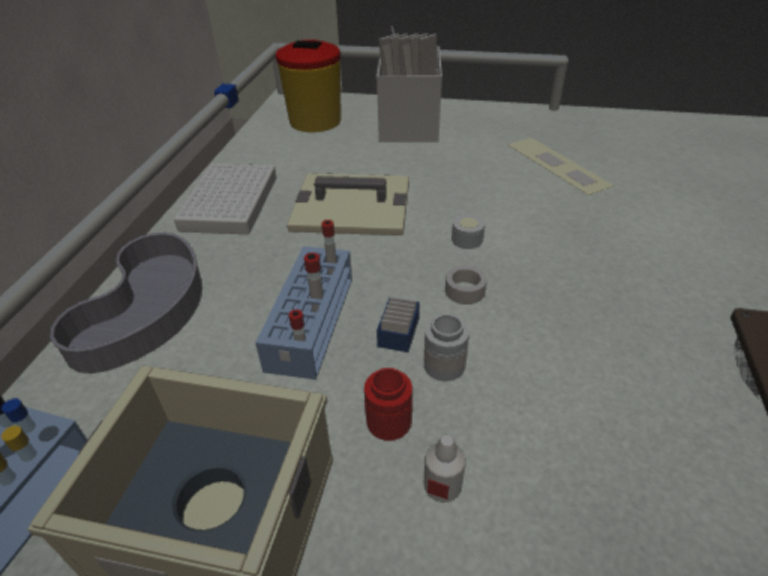

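View pics/top0.png

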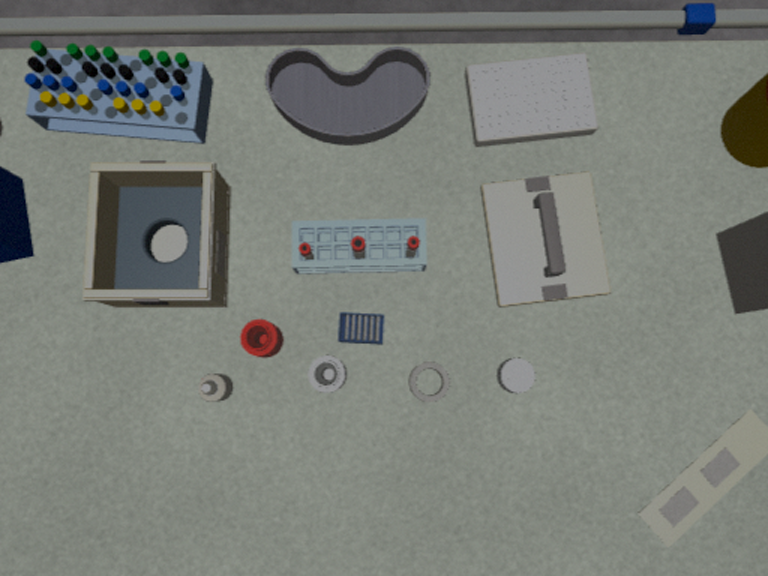

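The side view (at 1.5x) shows the tubes at (296,318), (313,262) and (328,228). The pale canister is at (446,348), with a red look-alike at (388,402). The cap is at (468,232) and a ring look-alike at (465,284). The lid is at (350,203) and the carrier at (190,480). The top view agrees. Next I measure with colour blobs and model overlays.

```bash
cat >> h.py <<'E'
def blobs(p,kind="red",amin=8):
    h=cv2.cvtColor(p["pixels"],cv2.COLOR_RGB2HSV).astype(int)
    m=((h[...,0]<8)|(h[...,0]>172))&(h[...,1]>130)&(h[...,2]>50)
    n,l,s,c=cv2.connectedComponentsWithStats(m.astype(np.uint8))
    return [(round(c[i][1],2),round(c[i][0],2),int(s[i][4]),s[i][:4].tolist()) for i in range(1,n) if s[i][4]>=amin]
def circ(c,r,z,n=40):
    a=np.linspace(0,2*np.pi,n,endpoint=False); return np.c_[c[0]+r*np.cos(a),c[1]+r*np.sin(a),np.full(n,z)]
def rect(c,hx,hy,yaw,z):
    R=np.array([[np.cos(yaw),-np.sin(yaw)],[np.sin(yaw),np.cos(yaw)]]); P=np.array([[hx,hy],[-hx,hy],[-hx,-hy],[hx,-hy]])@R.T+c[:2]
    return np.c_[P,np.full(4,z)]
def overlay(p,polys,name,crop,s):
    im=p["pixels"][:,:,::-1]; r0,r1,c0,c1=crop
    im=cv2.resize(im[r0:r1,c0:c1],None,fx=s,fy=s,interpolation=cv2.INTER_CUBIC)
    for P,col in polys:
        q=np.array([proj(p,x) for x in P]); pts=np.c_[(q[:,1]+.5-c0)*s,(q[:,0]+.5-r0)*s]
        cv2.polylines(im,[np.round(pts*8).astype(int)],True,col,1,cv2.LINE_AA,3)
    cv2.imwrite("pics/"+name,im)
E
python3 - <<'E'
from h import *
np.set_printoptions(precision=4,suppress=True)
s=read_camera("side");t=read_camera("top")
print("S",*blobs(s),sep="\n");print("T",*blobs(t),sep="\n")
print(t["R"]);print(s["R"])
# rough positions from 1.5x pixel picks in top view
pk=dict(can=(374,327,.07),cap=(375,517,.032),red=(338,260,.07),ring=(381,429,.02),lid=(240,545,.026),box=(231,151,.11),rack=(240,359,.052))
for k,(r,c,z) in pk.items(): print(k,atz(t,(r/1.5-.17,c/1.5-.17),z))
pk=dict(can=(326,448,.07),cap=(224,468,.032))
for k,(r,c,z) in pk.items(): print("S",k,atz(s,(r/1.5-.17,c/1.5-.17),z))
for k,a,b in (("can",(374,327),(326,448)),("cap",(375,517),(224,468))):
    print("tri",k,tri([t,s],[np.array(a)/1.5-.17,np.array(b)/1.5-.17]))
E
```

```text
S
(np.float64(26.88), np.float64(208.12), 8, [205, 26, 7, 2])
(np.float64(37.07), np.float64(204.77), 569, [184, 28, 43, 18])
(np.float64(151.66), np.float64(218.24), 59, [215, 147, 7, 11])
(np.float64(174.92), np.float64(207.61), 83, [203, 169, 10, 12])
(np.float64(212.48), np.float64(196.97), 79, [193, 207, 9, 12])
(np.float64(268.55), np.float64(258.53), 1242, [243, 246, 32, 47])
(np.float64(325.71), np.float64(291.39), 96, [286, 320, 12, 12])
T
(np.float64(162.27), np.float64(238.5), 44, [234, 158, 9, 9])
(np.float64(161.31), np.float64(275.23), 35, [272, 158, 7, 8])
(np.float64(165.53), np.float64(202.97), 36, [200, 162, 7, 8])
(np.float64(224.91), np.float64(172.88), 456, [161, 213, 25, 25])
[[-0.0115 -0.9999 -0.0003]
 [-0.9911  0.0114 -0.1326]
 [ 0.1326 -0.0012 -0.9912]]
[[-0.9807 -0.1943 -0.02  ]
 [-0.1145  0.6552 -0.7468]
 [ 0.1582 -0.7301 -0.6648]]
can [0.4474 0.0575 0.07  ]
cap [ 0.4435 -0.201   0.032 ]
red [0.4959 0.1464 0.07  ]
ring [ 0.4367 -0.0807  0.02  ]
lid [ 0.6337 -0.2498  0.026 ]
box [0.6334 0.2821 0.11  ]
rack [0.6311 0.0143 0.052 ]
S can [0.4473 0.0644 0.07  ]
S cap [ 0.4441 -0.196   0.032 ]
tri can (array([0.4476, 0.058 , 0.0637]), np.float64(9.949569306829253e-05))
tri cap (array([ 0.4439, -0.2019,  0.0281]), np.float64(0.0005334647866537983))
```

Run:
```python
from h import *
np.set_printoptions(precision=4,suppress=True)
s=read_camera("side");t=read_camera("top")
for n,a,b in (("left",(165.53,202.97),(212.48,196.97)),("mid",(162.27,238.5),(174.92,207.61)),("right",(161.31,275.23),(151.66,218.24))):
    print(n,tri([t,s],[a,b]))
can=(.4475,.061);cap=(.4437,-.199);G=(0,255,0);B=(255,0,255)
rows=[(.6142,.0875,.084),(.617,.0155,.109),(.62,-.057,.109)]
polys=[(circ(can,.025,0),G),(circ(can,.025,.06),G),(circ(can,.018,.07),B),(circ(cap,.024,0),G),(circ(cap,.024,.032),B)]
polys+=[(circ(c,.008 if i!=1 else .0095,c[2]),G) for i,c in enumerate(rows)]
rc=(.629,.0155);polys+=[(rect(rc,.033,.093,.03,.052),B)]
overlay(t,polys,"t1.png",(140,270,130,370),3.3)
overlay(s,polys,"s1.png",(130,270,160,340),4.2)
```

```text
left (array([0.6157, 0.087 , 0.074 ]), np.float64(0.0004363735767514413))
mid (array([0.6163, 0.0146, 0.0981]), np.float64(0.00034078709835626617))
right (array([ 0.617 , -0.0576,  0.0992]), np.float64(4.627054274398144e-05))
```

View pics/t1.png

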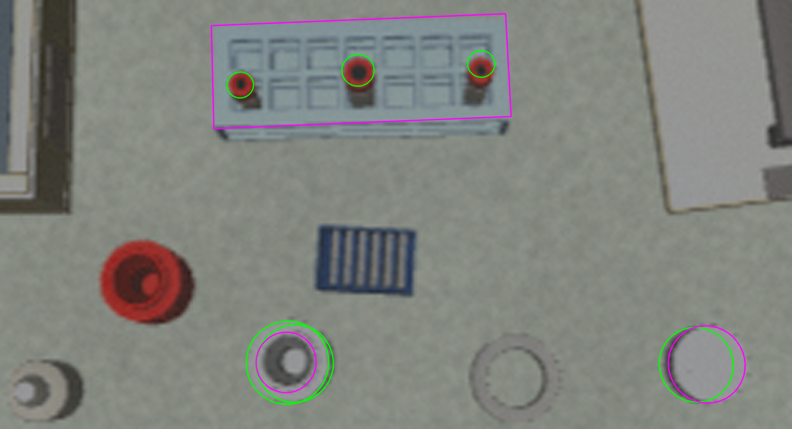

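View pics/s1.png

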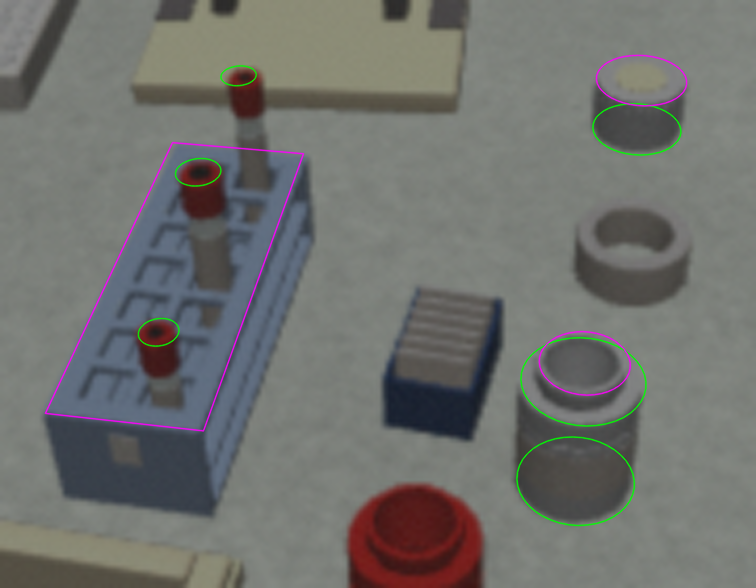

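Canister candidates in the top view are (175,225) red and (219,249) pale; the pale one is meant. Cap candidates are the ring at (286,254) and the disc-topped one at (345,250); the latter fits. For the tubes, (203,165.5) triangulates 25 mm lower than the other two (239,162) and (275,161), so it is the short tube. The crops confirm all three choices. Moving now.

```bash
cat > m.py <<'E'
import sys
from h import *
from scipy.spatial.transform import Rotation as Ro
# usage: m.py x y z tool_y_angle_deg [x y z ang ...] -> rows relative to the present pose
s=get_state(); R=Ro.from_quat(s["tcp_rot"]); p=s["eef_pos"]; a=list(map(float,sys.argv[1:]))
print("now",round(s["time"],2),p.round(4),"yaw",round(np.degrees(np.arctan2(*R.as_matrix()[1::-1,1])),2),"tilt",R.as_matrix()[:2,2].round(4),"F",s["contact_force"].round(1),"op",round(s["opening"],3),"ff",round(float(s["finger_force"]),1))
for i in range(0,len(a),4):
    h=np.radians(a[i+3]/2+45); G=Ro.from_quat([np.cos(h),np.sin(h),0,0])
    print("tr",(R.inv().apply(np.array(a[i:i+3])-p)/.75).round(4).tolist(),"tw",((R.inv()*G).as_rotvec()/np.pi*3).round(4).tolist())
E
python3 m.py .6155 .087 .2 90.5
```

```text
now 1.1 [0.1877 0.6484 0.2313] yaw 73.85 tilt [-0. -0.] F [ 0.  -0.4  0.2] op 1.0 ff 0.0
tr [-0.7561, -0.5603, 0.0418] tw [-0.0, -0.0, -0.2774]
```

Request:
arm_command --steps '[{"translation": [-0.7561, -0.5603, 0.0], "twist": [0, 0, -0.2774], "fingers": 0}, {"translation": [-0.7561, -0.5603, 0.0], "twist": [0, 0, -0.2774], "fingers": 0}, {"translation": [-0.7561, -0.5603, 0.0], "twist": [0, 0, -0.2774], "fingers": 0}, {"translation": [-0.7561, -0.5603, 0.0], "twist": [0, 0, -0.2774], "fingers": 0}, {"translation": [-0.7561, -0.5603, 0.0], "twist": [0, 0, -0.2774], "fingers": 0}]' --grip_force 30

```text
time: 1.72
eef_pos: [0.3781, 0.3982, 0.2317]
tcp_rot: [-0.004, 1.0, 0.0, 0.0]
contact_force: [-0.4, 1.1, 0.4]
opening: 0.498
finger_force: 0.0
```

```bash
python3 m.py .6155 .087 .2 90.5
```

```text
now 1.73 [0.3781 0.3982 0.2317] yaw 90.51 tilt [0.0009 0.0006] F [-0.4  1.1  0.4] op 0.498 ff 0.0
tr [-0.3128, -0.4178, 0.0423] tw [0.0005, 0.0008, 0.0002]
```

Request:
arm_command --steps '[{"translation": [-0.3128, -0.4178, 0.0423], "twist": [0, 0, 0], "fingers": -0.2}, {"translation": [-0.3128, -0.4178, 0.0423], "twist": [0, 0, 0], "fingers": -0.2}, {"translation": [-0.3128, -0.4178, 0.0423], "twist": [0, 0, 0], "fingers": -0.2}, {"translation": [-0.3128, -0.4178, 0.0423], "twist": [0, 0, 0], "fingers": -0.2}, {"translation": [-0.3128, -0.4178, 0.0423], "twist": [0, 0, 0], "fingers": -0.2}]'

```text
time: 2.35
eef_pos: [0.5671, 0.1504, 0.2063]
tcp_rot: [-0.004, 1.0, 0.0, 0.0]
contact_force: [1.2, 0.1, 0.2]
opening: 0.4
finger_force: 0.0
```

Request:
arm_command --steps '[{"translation": [0, 0, 0.0], "twist": [0, 0, 0], "fingers": -0.2}, {"translation": [0, 0, 0.0], "twist": [0, 0, 0], "fingers": -0.2}]'

```text
time: 2.6
eef_pos: [0.5657, 0.1522, 0.2059]
tcp_rot: [-0.004, 1.0, 0.0, -0.0]
contact_force: [0.0, -0.3, -0.4]
opening: 0.397
finger_force: 0.0
```

```bash
python3 m.py .6155 .087 .12 90.5 .6155 .087 .068 90.5
python3 - <<'E'
from h import *
s=read_camera("side")
save(s,"s2.png",(100,260,130,290),3.5)
E
```

```text
now 2.6 [0.5657 0.1522 0.2059] yaw 90.46 tilt [-0.0007  0.0004] F [ 0.  -0.3 -0.4] op 0.397 ff 0.0
tr [-0.0658, -0.0875, 0.1145] tw [0.0004, -0.0007, -0.0007]
tr [-0.0658, -0.0875, 0.1838] tw [0.0004, -0.0007, -0.0007]
```

View pics/s2.png

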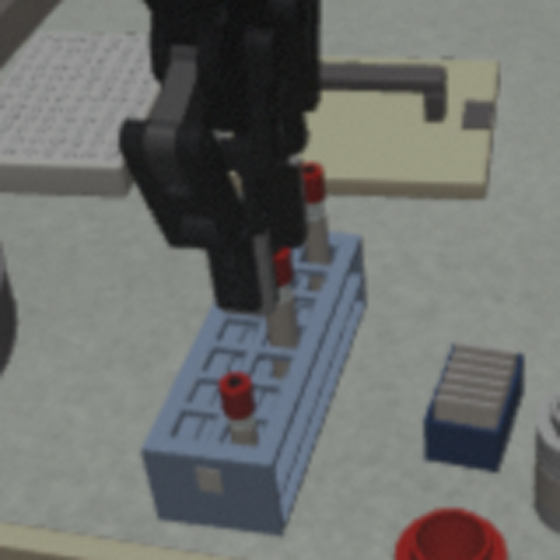

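The crop shows the gripper still clear above the rack, and the short tube unmoved at its lower left. I continue down.

Request:
arm_command --steps '[{"translation": [-0.0658, -0.0875, 0.03], "twist": [0, 0, 0], "fingers": -0.2}, {"translation": [-0.0658, -0.0875, 0.03], "twist": [0, 0, 0], "fingers": -0.2}, {"translation": [-0.0658, -0.0875, 0.11], "twist": [0, 0, 0], "fingers": -0.2}, {"translation": [-0.0658, -0.0875, 0.13], "twist": [0, 0, 0], "fingers": -0.2}, {"translation": [-0.0658, -0.0875, 0.13], "twist": [0, 0, 0], "fingers": -0.2}]'

```text
time: 3.28
eef_pos: [0.6146, 0.0881, 0.1076]
tcp_rot: [-0.005, 1.0, 0.0, -0.002]
contact_force: [-0.2, 0.8, 0.7]
opening: 0.4
finger_force: 0.0
```

```bash
python3 m.py .6155 .087 .068 90.5
python3 - <<'E'
from h import *
s=read_camera("side")
save(s,"s3.png",(130,260,150,270),4.5)
E
```

```text
now 3.27 [0.6146 0.0881 0.1076] yaw 90.58 tilt [-0.0031  0.0003] F [-0.2  0.8  0.7] op 0.4 ff 0.0
tr [-0.0013, -0.0014, 0.0528] tw [0.0003, -0.0029, 0.0013]
```

View pics/s3.png

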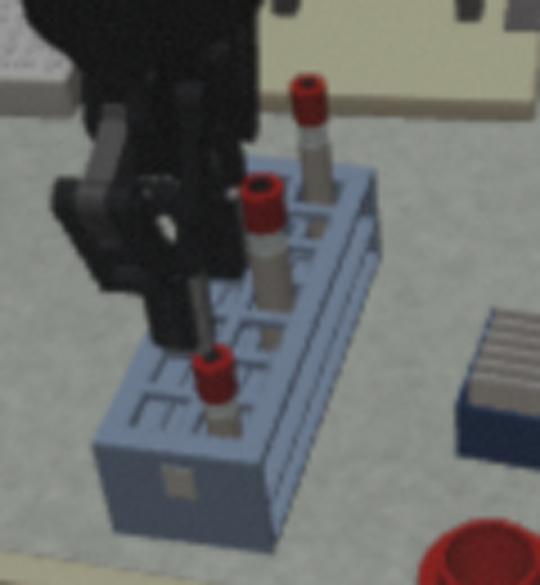

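Run:
```python
from h import *
s=read_camera("side")
for X in [(.6146,.0881,.1076),(.6146,.105,.1076),(.6146,.12,.1076),(.6146,.071,.1076),(.6155,.087,.084)]:
    r,c=proj(s,X); print(X,"crop",round((c+.5-150)*4.5),round((r+.5-130)*4.5))
```

```text
(0.6146, 0.0881, 0.1076) crop 205 309
(0.6146, 0.105, 0.1076) crop 189 340
(0.6146, 0.12, 0.1076) crop 175 369
(0.6146, 0.071, 0.1076) crop 219 278
(0.6155, 0.087, 0.084) crop 212 354
```

Request:
arm_command --steps '[{"translation": [-0.0013, -0.0014, 0.03], "twist": [0, -0.0029, 0], "fingers": -0.2}, {"translation": [-0.0013, -0.0014, 0.0528], "twist": [0, -0.0029, 0], "fingers": -0.2}, {"translation": [-0.0013, -0.0014, 0.0528], "twist": [0, -0.0029, 0], "fingers": -0.2}, {"translation": [-0.0013, -0.0014, 0.0528], "twist": [0, -0.0029, 0], "fingers": -1}, {"translation": [-0.0013, -0.0014, 0.0528], "twist": [0, -0.0029, 0], "fingers": -1}]'

```text
time: 4.0
eef_pos: [0.6176, 0.0859, 0.0701]
tcp_rot: [-0.004, 1.0, -0.0, 0.002]
contact_force: [-0.8, 0.4, 0.6]
opening: 0.167
finger_force: 29.2
```

Request:
arm_command --steps '[{"translation": [0, 0, 0], "twist": [0, 0, 0], "fingers": -1}, {"translation": [0, 0, 0], "twist": [0, 0, 0], "fingers": -1}, {"translation": [0, 0, 0], "twist": [0, 0, 0], "fingers": -1}]'

```text
time: 4.38
eef_pos: [0.6176, 0.0859, 0.07]
tcp_rot: [-0.004, 1.0, 0.0, 0.002]
contact_force: [0.2, 0.5, 5.0]
opening: 0.173
finger_force: 29.5
```

```bash
python3 m.py .6155 .087 .2 90 .448 .061 .2 90
```

```text
now 4.38 [0.6176 0.0859 0.07  ] yaw 90.5 tilt [0.005 0.   ] F [0.2 0.5 5. ] op 0.173 ff 29.5
tr [0.002, 0.0015, -0.1733] tw [0.0, 0.0047, 0.0083]
tr [0.2256, -0.0312, -0.1744] tw [0.0, 0.0047, 0.0083]
```

Request:
arm_command --steps '[{"translation": [0.0, 0.0, -0.06], "twist": [0, 0, 0], "fingers": -1}, {"translation": [0.0, 0.0, -0.1733], "twist": [0, 0.0047, 0.0083], "fingers": -1}, {"translation": [0.0, 0.0, -0.1733], "twist": [0, 0.0047, 0.0083], "fingers": -1}, {"translation": [0.2256, -0.0312, -0.1744], "twist": [0, 0.0047, 0.0083], "fingers": -1}, {"translation": [0.2256, -0.0312, -0.1744], "twist": [0, 0.0047, 0.0083], "fingers": -1}]'

```text
time: 5.0
eef_pos: [0.4913, 0.0674, 0.1986]
tcp_rot: [-0.0, 1.0, -0.0, -0.002]
contact_force: [-0.1, 0.2, 0.0]
opening: 0.168
finger_force: 29.4
```

```bash
python3 m.py .448 .061 .17 90
```

```text
now 5.0 [0.4913 0.0674 0.1986] yaw 90.01 tilt [-0.0031 -0.0002] F [-0.1  0.2  0. ] op 0.168 ff 29.4
tr [0.0576, -0.0085, 0.0383] tw [-0.0002, -0.003, 0.0002]
```

Request:
arm_command --steps '[{"translation": [0.0576, -0.0085, 0.0383], "twist": [0, -0.003, 0], "fingers": -1}, {"translation": [0.0576, -0.0085, 0.0383], "twist": [0, -0.003, 0], "fingers": -1}, {"translation": [0.0576, -0.0085, 0.0383], "twist": [0, -0.003, 0], "fingers": -1}, {"translation": [0.0576, -0.0085, 0.0383], "twist": [0, -0.003, 0], "fingers": -1}]'

```text
time: 5.5
eef_pos: [0.4517, 0.0612, 0.1722]
tcp_rot: [-0.0, 1.0, -0.0, 0.002]
contact_force: [0.3, -0.6, 0.2]
opening: 0.169
finger_force: 29.4
```

```bash
python3 m.py .448 .061 .14 90
python3 - <<'E'
from h import *
np.set_printoptions(precision=4,suppress=True)
s=read_camera("side");t=read_camera("top");G=(0,255,0);B=(255,0,255)
can=(.448,.061)
polys=[(circ(can,.025,0),G),(circ(can,.025,.06),G),(circ(can,.018,.07),B)]
a=cv2
overlay(s,polys,"s4.png",(150,280,210,340),4.5); overlay(t,polys,"t4.png",(200,290,170,270),4.5)
A=cv2.imread("pics/s4.png");Bm=cv2.imread("pics/t4.png")
cv2.imwrite("pics/st4.png",cv2.resize(np.hstack([A[:450],cv2.copyMakeBorder(Bm,0,45,0,0,cv2.BORDER_CONSTANT)]),None,fx=.76,fy=.76) if 0 else cv2.resize(A,(600,600)))
E
```

```text
now 5.5 [0.4517 0.0612 0.1722] yaw 90.0 tilt [ 0.0045 -0.0003] F [ 0.3 -0.6  0.2] op 0.169 ff 29.4
tr [0.0051, -0.0002, 0.0429] tw [-0.0003, 0.0043, 0.0]
```

View pics/st4.png

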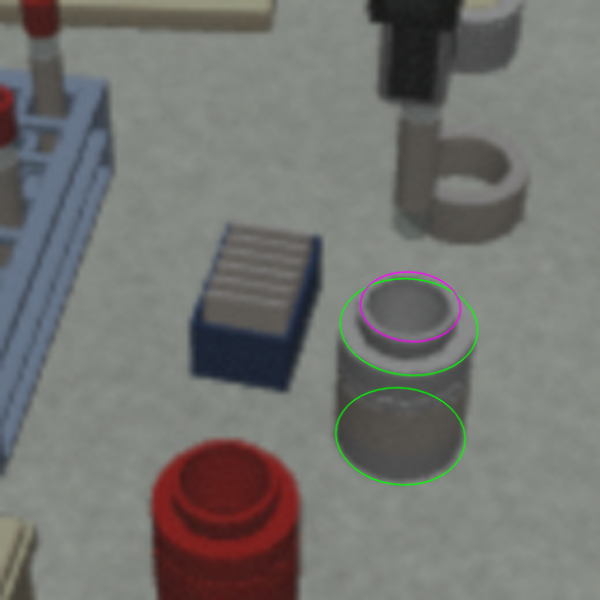

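Request:
arm_command --steps '[{"translation": [0.001, 0, 0.04], "twist": [0, 0.0043, 0], "fingers": -1}, {"translation": [0.001, 0, 0.06], "twist": [0, 0.0043, 0], "fingers": -1}, {"translation": [0.001, 0, 0.08], "twist": [0, 0.0043, 0], "fingers": -1}, {"translation": [0.001, 0, 0.09], "twist": [0, 0.0043, 0], "fingers": -1}, {"translation": [0.001, 0, 0.09], "twist": [0, 0.0043, 0], "fingers": -1}]'

```text
time: 6.22
eef_pos: [0.4488, 0.0613, 0.1027]
tcp_rot: [0.0, 1.0, 0.0, -0.002]
contact_force: [0.7, -0.4, -0.6]
opening: 0.164
finger_force: 29.5
```

```bash
python3 m.py .451 .0615 .077 90
python3 - <<'E'
from h import *
s=read_camera("side");save(s,"s5.png",(170,270,230,330),5)
E
```

```text
now 6.22 [0.4488 0.0613 0.1027] yaw 90.0 tilt [-0.004   0.0001] F [ 0.7 -0.4 -0.6] op 0.164 ff 29.5
tr [-0.0031, 0.0002, 0.0343] tw [0.0001, -0.0038, -0.0]
```

View pics/s5.png

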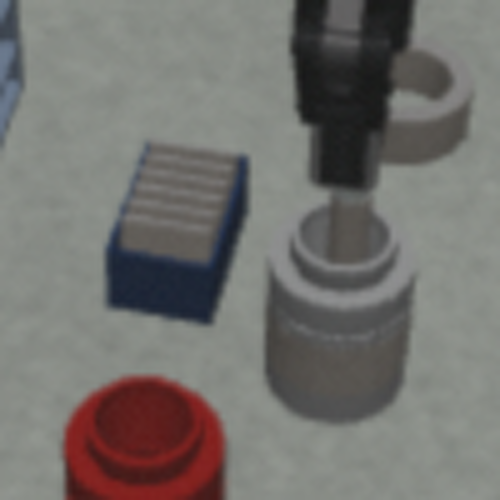

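The tube end is inside the mouth, nearly centred (crop column 350 against 345). I lower it further.

Request:
arm_command --steps '[{"translation": [-0.003, 0.0, 0.012], "twist": [0, -0.0038, 0], "fingers": -1}, {"translation": [-0.003, 0.0, 0.024], "twist": [0, -0.0038, 0], "fingers": -1}, {"translation": [-0.003, 0.0, 0.0343], "twist": [0, -0.0038, 0], "fingers": -1}, {"translation": [-0.003, 0, 0.0343], "twist": [0, -0.0038, 0], "fingers": -1}]'

```text
time: 6.78
eef_pos: [0.4502, 0.0614, 0.0763]
tcp_rot: [0.0, 1.0, 0.0, -0.001]
contact_force: [0.6, -0.3, 0.9]
opening: 0.172
finger_force: 29.4
```

```bash
python3 m.py .451 .0615 .077 90
```

```text
now 6.78 [0.4502 0.0614 0.0763] yaw 90.0 tilt [-0.0015  0.0002] F [ 0.6 -0.3  0.9] op 0.172 ff 29.4
tr [-0.0011, 0.0002, -0.001] tw [0.0002, -0.0014, -0.0]
```

Request:
arm_command --steps '[{"translation": [0, 0, 0], "twist": [0, 0, 0], "fingers": -0.2}, {"translation": [0, 0, 0], "twist": [0, 0, 0], "fingers": -0.2}, {"translation": [0, 0, -0.03], "twist": [0, 0, 0], "fingers": 0}, {"translation": [0, 0, -0.1], "twist": [0, 0, 0], "fingers": 0}, {"translation": [0, 0, -0.12], "twist": [0, 0, 0], "fingers": 0.5}]'

```text
time: 7.4
eef_pos: [0.4532, 0.0612, 0.1714]
tcp_rot: [-0.0, 1.0, -0.0, 0.004]
contact_force: [0.7, 0.6, -0.1]
opening: 0.697
finger_force: 0.0
```

```bash
python3 m.py .444 -.1985 .16 90
python3 - <<'E'
from h import *
s=read_camera("side");save(s,"s6.png",(170,270,230,330),5)
print(blobs(s))
E
```

```text
now 7.4 [0.4532 0.0612 0.1714] yaw 90.0 tilt [ 0.0081 -0.0006] F [ 0.7  0.6 -0.1] op 0.697 ff 0.0
tr [0.0124, -0.3462, 0.0153] tw [-0.0006, 0.0077, 0.0001]
[(np.float64(37.08), np.float64(204.89), 570, [184, 28, 43, 18]), (np.float64(151.64), np.float64(218.18), 56, [215, 147, 7, 10]), (np.float64(174.99), np.float64(207.67), 82, [203, 169, 10, 13]), (np.float64(214.29), np.float64(298.39), 84, [295, 208, 8, 13]), (np.float64(268.51), np.float64(258.52), 1238, [243, 246, 32, 47]), (np.float64(325.73), np.float64(291.46), 94, [286, 320, 12, 12])]
```

View pics/s6.png

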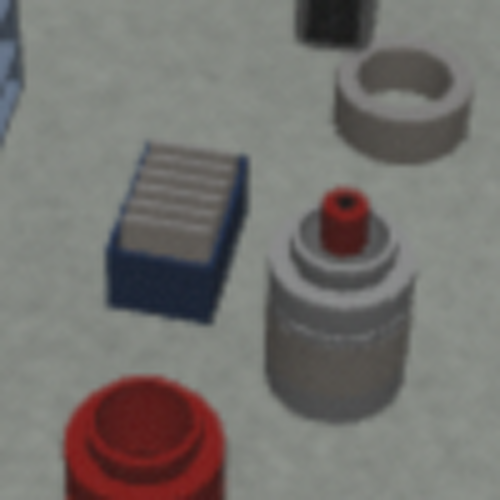

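The red cap stands upright in the mouth at crop (345,222). I move to above the cap and check the tube's height from both views on the way.

Request:
arm_command --steps '[{"translation": [0.0124, -0.3462, 0], "twist": [0, 0.0077, 0], "fingers": 0.9}, {"translation": [0.0124, -0.3462, 0], "twist": [0, 0.0077, 0], "fingers": 0.9}, {"translation": [0.0124, -0.3462, 0], "twist": [0, 0.0077, 0], "fingers": 0.9}, {"translation": [0.0124, -0.3462, 0], "twist": [0, 0.0077, 0], "fingers": 0.9}, {"translation": [0.0124, -0.3462, 0], "twist": [0, 0.0077, 0], "fingers": 0.9}]'

```text
time: 8.07
eef_pos: [0.4408, -0.2013, 0.1663]
tcp_rot: [0.003, 1.0, 0.0, -0.004]
contact_force: [-0.2, 0.1, 0.8]
opening: 0.947
finger_force: 0.0
```

```bash
python3 m.py .444 -.1985 .06 90  .444 -.1985 .008 90
python3 - <<'E'
from h import *
s=read_camera("side");t=read_camera("top");bs=[b for b in blobs(s) if 290<b[1]<310];bt=blobs(t);print(bt)
for b in bt:
    if 205<b[1]<230: print(tri([t,s],[b[:2],bs[0][:2]]))
G=(0,255,0);B=(255,0,255);can=(.449,.062)
polys=[(circ(can,.025,0),G),(circ(can,.025,.06),G),(circ(can,.018,.07),B),(circ((.444,-.1985),.024,.032),B)]
overlay(t,polys,"t7.png",(210,280,190,370),4.4)
E
```

```text
now 8.07 [ 0.4408 -0.2013  0.1663] yaw 89.7 tilt [-0.0086  0.0005] F [-0.2  0.1  0.8] op 0.947 ff 0.0
tr [-0.0055, 0.0037, 0.1417] tw [0.0005, -0.0082, -0.0049]
tr [-0.0061, 0.0037, 0.211] tw [0.0005, -0.0082, -0.0049]
[(np.float64(162.07), np.float64(238.49), 41, [234, 158, 9, 9]), (np.float64(161.28), np.float64(275.14), 36, [272, 158, 7, 8]), (np.float64(224.99), np.float64(172.84), 449, [161, 213, 25, 25]), (np.float64(249.35), np.float64(215.49), 43, [212, 246, 8, 8])]
(array([0.4474801 , 0.06178903, 0.07425765]), np.float64(0.0005741888697331242))
```

View pics/t7.png

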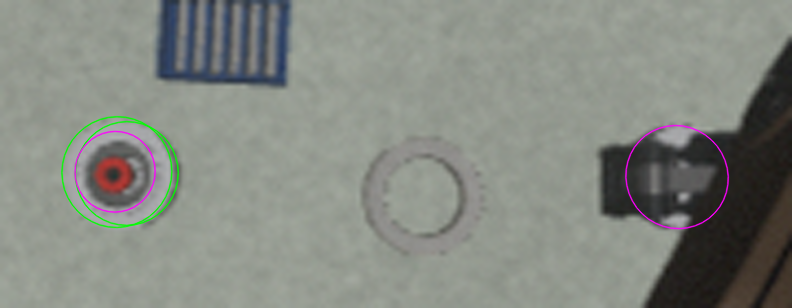

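The tube blob sits 0.074 high, the same as it was in the rack with its foot at 4 mm, so the tube is fully down. The canister is at about (0.448, 0.061). Now the cap.

Request:
arm_command --steps '[{"translation": [-0.005, 0.0037, 0.08], "twist": [0, -0.0082, -0.005], "fingers": 0.8}, {"translation": [-0.005, 0.0037, 0.14], "twist": [0, -0.0082, -0.005], "fingers": 0.8}, {"translation": [-0.006, 0.0037, 0.18], "twist": [0, -0.0082, -0.005], "fingers": 0.8}, {"translation": [-0.006, 0.0037, 0.205], "twist": [0, -0.0082, -0.005], "fingers": 0.8}, {"translation": [-0.006, 0.0037, 0.205], "twist": [0, -0.0082, -0.005], "fingers": 0.8}]'

```text
time: 8.8
eef_pos: [0.4435, -0.1926, 0.0115]
tcp_rot: [-0.004, 1.0, 0.002, -0.002]
contact_force: [0.2, 0.0, 0.9]
opening: 0.897
finger_force: 0.0
```

```bash
python3 m.py .4445 -.1985 .01 90
```

```text
now 8.8 [ 0.4435 -0.1926  0.0115] yaw 90.43 tilt [-0.0032  0.0035] F [0.2 0.  0.9] op 0.897 ff 0.0
tr [-0.0013, -0.0079, 0.0019] tw [0.0034, -0.003, 0.0072]
```

Request:
arm_command --steps '[{"translation": [-0.0013, -0.0079, 0], "twist": [0.0034, -0.003, 0.007], "fingers": 0.8}, {"translation": [-0.0013, -0.0079, 0], "twist": [0.0034, -0.003, 0.007], "fingers": 0.8}, {"translation": [-0.0013, -0.0079, 0], "twist": [0.0034, -0.003, 0.007], "fingers": 0.8}]'

```text
time: 9.18
eef_pos: [0.4466, -0.2019, 0.0144]
tcp_rot: [0.001, 1.0, -0.002, 0.003]
contact_force: [-0.0, 0.1, 0.2]
opening: 0.9
finger_force: 0.0
```

Request:
arm_command --steps '[{"translation": [0, 0, 0], "twist": [0, 0, 0], "fingers": -1}, {"translation": [0, 0, 0], "twist": [0, 0, 0], "fingers": -1}, {"translation": [0, 0, 0], "twist": [0, 0, 0], "fingers": -1}, {"translation": [0, 0, 0], "twist": [0, 0, 0], "fingers": -1}, {"translation": [0, 0, 0], "twist": [0, 0, 0], "fingers": -1}]'

```text
time: 9.8
eef_pos: [0.4463, -0.2017, 0.014]
tcp_rot: [0.001, 1.0, -0.002, 0.002]
contact_force: [-1.8, 0.3, 5.2]
opening: 0.55
finger_force: 31.2
```

```bash
python3 m.py .4445 -.1985 .16 90 .448 .061 .16 90; python3 -c "
from h import *;print(blobs(read_camera('side'))[3])"
```

```text
now 9.8 [ 0.4463 -0.2017  0.014 ] yaw 89.88 tilt [ 0.0047 -0.0038] F [-1.8  0.3  5.2] op 0.55 ff 31.2
tr [0.0015, 0.0035, -0.1946] tw [-0.0037, 0.0045, -0.0021]
tr [-0.0024, 0.3496, -0.196] tw [-0.0037, 0.0045, -0.0021]
(np.float64(214.28), np.float64(298.33), 83, [295, 208, 8, 13])
```

Request:
arm_command --steps '[{"translation": [0, 0, -0.08], "twist": [0, 0, 0], "fingers": -1}, {"translation": [0, 0, -0.16], "twist": [0, 0, 0], "fingers": -1}, {"translation": [0, 0.05, -0.2], "twist": [-0.0037, 0.0045, 0], "fingers": -1}, {"translation": [0, 0.12, -0.2], "twist": [-0.0037, 0.0045, 0], "fingers": -1}, {"translation": [0, 0.2, -0.2], "twist": [-0.0037, 0.0045, 0], "fingers": -1}]'

```text
time: 10.48
eef_pos: [0.4457, -0.0499, 0.1632]
tcp_rot: [0.002, 1.0, 0.0, 0.001]
contact_force: [1.0, 0.4, -0.5]
opening: 0.55
finger_force: 31.3
```

```bash
python3 m.py .448 .061 .165 90
```

```text
now 10.47 [ 0.4457 -0.0499  0.1632] yaw 89.77 tilt [0.0012 0.    ] F [ 1.   0.4 -0.5] op 0.55 ff 31.3
tr [-0.0025, 0.1479, -0.0024] tw [0.0001, 0.0011, -0.0039]
```

Request:
arm_command --steps '[{"translation": [-0.0025, 0.07, -0.0024], "twist": [0, 0.001, -0.004], "fingers": -1}, {"translation": [-0.0025, 0.13, -0.0024], "twist": [0, 0.001, -0.004], "fingers": -1}, {"translation": [-0.0025, 0.148, -0.0024], "twist": [0, 0.001, -0.004], "fingers": -1}, {"translation": [-0.0025, 0.148, -0.0024], "twist": [0, 0.001, -0.004], "fingers": -1}, {"translation": [-0.0025, 0.148, -0.0024], "twist": [0, 0.001, -0.004], "fingers": -1}]'

```text
time: 11.1
eef_pos: [0.4479, 0.059, 0.1646]
tcp_rot: [-0.0, 1.0, -0.0, -0.001]
contact_force: [-0.5, -0.6, -1.2]
opening: 0.544
finger_force: 31.3
```

```bash
python3 m.py .450 .061 .12 90
python3 - <<'E'
from h import *
s=read_camera("side"); e=get_state()["eef_pos"]
G=(0,255,0);B=(255,0,255);can=(.448,.061);c=(e[0]-.002,e[1]);z=e[2]-.014
polys=[(circ(can,.025,0),G),(circ(can,.025,.06),G),(circ(can,.018,.07),B),(circ(c,.024,z),G),(circ(c,.024,z+.032),G)]
overlay(s,polys,"s8.png",(140,270,230,340),4.5)
E
```

```text
now 11.1 [0.4479 0.059  0.1646] yaw 90.06 tilt [-0.0016 -0.0001] F [-0.5 -0.6 -1.2] op 0.544 ff 31.3
tr [-0.0029, 0.0026, 0.0595] tw [-0.0001, -0.0016, 0.0009]
```

View pics/s8.png

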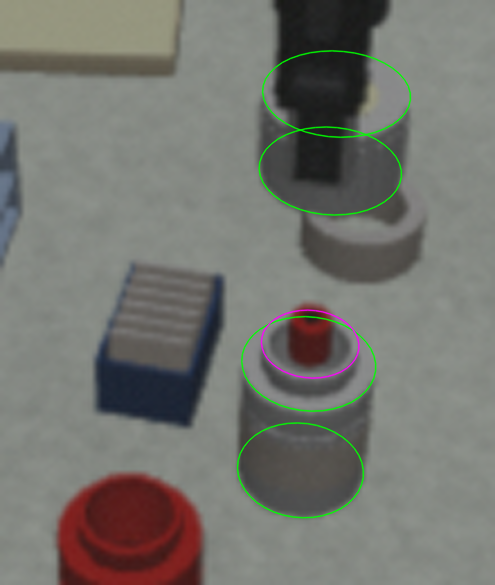

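The cap overlay matches to within 1 mm. It sits about 1.3 mm to -x of the TCP, and the canister is at (0.4485, 0.0613), so I aim the TCP at (0.450, 0.0613).

Request:
arm_command --steps '[{"translation": [-0.0028, 0.003, 0.03], "twist": [0, -0.001, 0], "fingers": -1}, {"translation": [-0.0028, 0.003, 0.056], "twist": [0, -0.001, 0], "fingers": -1}, {"translation": [-0.0028, 0.003, 0.056], "twist": [0, -0.001, 0], "fingers": -1}, {"translation": [-0.0028, 0.003, 0.056], "twist": [0, -0.001, 0], "fingers": -1}]'

```text
time: 11.65
eef_pos: [0.4504, 0.0616, 0.1235]
tcp_rot: [-0.0, 1.0, 0.0, 0.0]
contact_force: [0.4, 0.5, 0.3]
opening: 0.543
finger_force: 31.3
```

```bash
python3 m.py .450 .0613 .095 90 .450 .0613 .076 90
```

```text
now 11.65 [0.4504 0.0616 0.1235] yaw 90.05 tilt [0.0007 0.0002] F [0.4 0.5 0.3] op 0.543 ff 31.3
tr [0.0006, -0.0004, 0.038] tw [0.0002, 0.0007, 0.0008]
tr [0.0006, -0.0004, 0.0634] tw [0.0002, 0.0007, 0.0008]
```

Request:
arm_command --steps '[{"translation": [0, 0, 0.016], "twist": [0, 0, 0], "fingers": -1}, {"translation": [0, 0, 0.03], "twist": [0, 0, 0], "fingers": -1}, {"translation": [0, 0, 0.044], "twist": [0, 0, 0], "fingers": -1}, {"translation": [0, 0, 0.056], "twist": [0, 0, 0], "fingers": -1}, {"translation": [0, 0, 0.056], "twist": [0, 0, 0], "fingers": -1}]'

```text
time: 12.28
eef_pos: [0.4491, 0.0624, 0.0798]
tcp_rot: [-0.001, 1.0, 0.0, -0.001]
contact_force: [0.0, 0.5, 0.3]
opening: 0.547
finger_force: 31.3
```

```bash
python3 m.py .450 .0613 .076 90
```

```text
now 12.28 [0.4491 0.0624 0.0798] yaw 90.13 tilt [-0.0024  0.0005] F [0.  0.5 0.3] op 0.547 ff 31.3
tr [-0.0012, -0.0015, 0.005] tw [0.0004, -0.0023, 0.0021]
```

No contact, and the cap's edge is at about 0.066, below the neck top. Setting it down now.

Request:
arm_command --steps '[{"translation": [-0.0012, -0.0015, 0.004], "twist": [0, -0.002, 0.002], "fingers": -1}, {"translation": [-0.0012, -0.0015, 0.006], "twist": [0, -0.002, 0.002], "fingers": -1}, {"translation": [-0.0012, -0.0015, 0.006], "twist": [0, -0.002, 0.002], "fingers": -1}]'

```text
time: 12.65
eef_pos: [0.4508, 0.0612, 0.0764]
tcp_rot: [-0.0, 1.0, 0.0, 0.001]
contact_force: [-0.0, -0.5, -0.2]
opening: 0.548
finger_force: 31.3
```

Request:
arm_command --steps '[{"translation": [0, 0, 0], "twist": [0, 0, 0], "fingers": 0.3}, {"translation": [0, 0, 0], "twist": [0, 0, 0], "fingers": 0.6}, {"translation": [0, 0, 0], "twist": [0, 0, 0], "fingers": 0.6}, {"translation": [0, 0, -0.08], "twist": [0, 0, 0], "fingers": 0.7}, {"translation": [0, 0, -0.12], "twist": [0, 0, 0], "fingers": 0.7}]'

```text
time: 13.28
eef_pos: [0.4518, 0.0611, 0.1691]
tcp_rot: [-0.0, 1.0, 0.0, 0.003]
contact_force: [-0.6, 0.5, 0.2]
opening: 0.853
finger_force: 0.0
```

```bash
python3 m.py .4485 .0613 .034 90
python3 - <<'E'
from h import *
s=read_camera("side");t=read_camera("top")
G=(0,255,0);B=(255,0,255);can=(.4485,.0613)
polys=[(circ(can,.025,0),G),(circ(can,.025,.06),G),(circ(can,.024,.06),B),(circ(can,.024,.092),B)]
overlay(s,polys,"s9.png",(180,280,230,330),6)
E
```

```text
now 13.28 [0.4518 0.0611 0.1691] yaw 90.0 tilt [0.0055 0.    ] F [-0.6  0.5  0.2] op 0.853 ff 0.0
tr [0.0053, 0.0003, 0.1802] tw [0.0, 0.0052, 0.0]
```

View pics/s9.png

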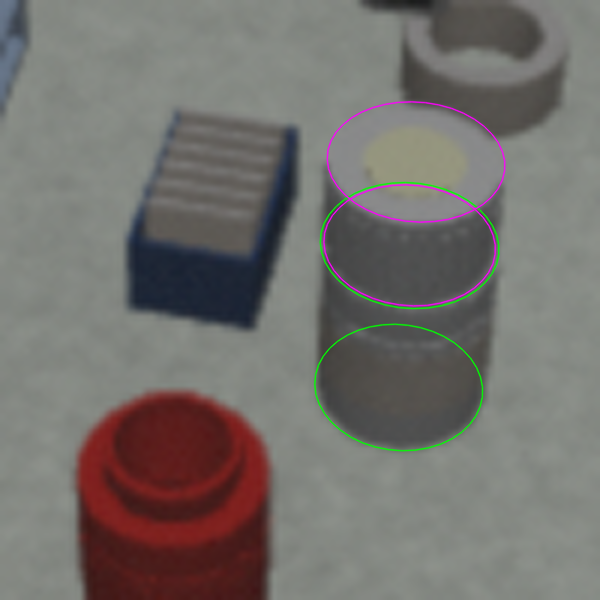

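The cap is home: top and edge match the overlay at crop (415,160) and (410,245). Now I grip the canister's body.

Request:
arm_command --steps '[{"translation": [0.003, 0, 0.06], "twist": [0, 0.004, 0], "fingers": 0.8}, {"translation": [0.003, 0, 0.06], "twist": [0, 0.004, 0], "fingers": 0.8}, {"translation": [0.003, 0, 0.12], "twist": [0, 0.004, 0], "fingers": 0.8}, {"translation": [0.003, 0, 0.17], "twist": [0, 0.004, 0], "fingers": 0.8}, {"translation": [0.003, 0, 0.177], "twist": [0, 0.004, 0], "fingers": 0.8}]' --grip_force 50

```text
time: 14.0
eef_pos: [0.4465, 0.0614, 0.0316]
tcp_rot: [0.0, 1.0, 0.0, -0.004]
contact_force: [0.4, -0.2, 0.2]
opening: 0.902
finger_force: 0.0
```

```bash
python3 m.py .4485 .0613 .034 90
```

```text
now 14.0 [0.4465 0.0614 0.0316] yaw 90.0 tilt [-0.0084  0.0009] F [ 0.4 -0.2  0.2] op 0.902 ff 0.0
tr [-0.0027, -0.0001, -0.0032] tw [0.0009, -0.008, -0.0001]
```

Request:
arm_command --steps '[{"translation": [-0.002, 0, -0.004], "twist": [0, -0.005, 0], "fingers": 0.8}, {"translation": [-0.002, 0, -0.004], "twist": [0, -0.005, 0], "fingers": 0.8}, {"translation": [-0.002, 0, -0.004], "twist": [0, -0.005, 0], "fingers": -1}, {"translation": [-0.002, 0, -0.004], "twist": [0, -0.005, 0], "fingers": -1}, {"translation": [-0.002, 0, -0.004], "twist": [0, -0.005, 0], "fingers": -1}]'

```text
time: 14.62
eef_pos: [0.451, 0.0611, 0.0382]
tcp_rot: [-0.0, 1.0, 0.0, 0.002]
contact_force: [-1.5, 0.5, 7.4]
opening: 0.573
finger_force: 50.9
```

```bash
python3 m.py .4485 .0613 .034 90
python3 - <<'E'
from h import *
np.set_printoptions(precision=4,suppress=True)
t=read_camera("top");s=read_camera("side")
h=cv2.cvtColor(t["pixels"],cv2.COLOR_RGB2HSV).astype(int)
print("well floor",h[162,112],"rim",h[150,64],"lid",h[190,335],"foam",h[140,120], "table",h[230,60])
# rim corners at 1.5x from overview (outer), top z=.11
C=[(163,91),(164,216),(300,214),(299,83)]
c=np.array([atz(t,(r/1.5-.17,q/1.5-.17),.11) for r,q in C]);print(c,c.mean(0))
L=[(184,482),(172,590),(292,609),(305,498)]
c=np.array([atz(t,(r/1.5-.17,q/1.5-.17),.026) for r,q in L]);print(c,c.mean(0))
v=c[0]-c[3];w=c[1]-c[2];print(np.degrees([np.arctan2(v[1],v[0]),np.arctan2(w[1],w[0])]),np.linalg.norm(v),np.linalg.norm(c[0]-c[1]))
E
```

```text
now 14.62 [0.451  0.0611 0.0382] yaw 90.02 tilt [0.0042 0.0001] F [-1.5  0.5  7.4] op 0.573 ff 50.9
tr [0.0033, 0.0002, 0.0056] tw [0.0001, 0.004, 0.0003]
well floor [ 38   6 163] rim [ 22  68 101] lid [120   2 164] foam [105  50 101] table [ 45  18 145]
[[0.7256 0.364  0.11  ]
 [0.7224 0.1998 0.11  ]
 [0.5424 0.1985 0.11  ]
 [0.5456 0.3658 0.11  ]] [0.634 0.282 0.11 ]
[[ 0.7171 -0.1629  0.026 ]
 [ 0.7331 -0.3194  0.026 ]
 [ 0.558  -0.3366  0.026 ]
 [ 0.5414 -0.1795  0.026 ]] [ 0.6374 -0.2496  0.026 ]
[5.4257 5.5864] 0.17648449459521173 0.15739356795357187
```

Request:
arm_command --steps '[{"translation": [0, 0, -0.05], "twist": [0, 0, 0], "fingers": -1}, {"translation": [0, 0, -0.12], "twist": [0, 0, 0], "fingers": -1}, {"translation": [0, 0, -0.19], "twist": [0, 0, 0], "fingers": -1}, {"translation": [0, 0, -0.23], "twist": [0, 0, 0], "fingers": -1}, {"translation": [0, 0, -0.23], "twist": [0, 0, 0], "fingers": -1}]'

```text
time: 15.35
eef_pos: [0.4511, 0.0611, 0.212]
tcp_rot: [-0.0, 1.0, -0.0, 0.005]
contact_force: [-0.7, 0.2, -1.5]
opening: 0.576
finger_force: 52.3
```

```bash
python3 m.py .634 .282 .21 89.5
python3 - <<'E'
from h import *
s=read_camera("side");t=read_camera("top")
G=(0,255,0);B=(255,0,255);c=(.634,.282);y=np.radians(-.7)
polys=[(rect(c,.09,.08,y,.11),G),(rect(c,.078,.068,y,.11),G),(rect(c,.09,.08,y,0),B),(circ(c,.03,.04),B),(circ(c,.03,.012),G)]
overlay(t,polys,"a.png",(95,215,45,165),3.3); overlay(s,polys,"b.png",(240,384,10,230),3.3)
A=cv2.imread("pics/a.png");Bm=cv2.imread("pics/b.png")
w=max(A.shape[0],Bm.shape[0]); f=lambda I:cv2.copyMakeBorder(I,0,w-I.shape[0],0,0,cv2.BORDER_CONSTANT)
I=np.hstack([f(A),f(Bm)]);k=min(1,800/I.shape[1]);cv2.imwrite("pics/box10.png",cv2.resize(A,(500,500)) if k<.6 else cv2.resize(I,None,fx=k,fy=k));print(I.shape)
E
```

```text
now 15.35 [0.4511 0.0611 0.212 ] yaw 90.0 tilt [ 0.0095 -0.0002] F [-0.7  0.2 -1.5] op 0.576 ff 52.3
tr [-0.2438, 0.2946, 0.0049] tw [-0.0002, 0.009, 0.0084]
(475, 1122, 3)
```

View pics/box10.png

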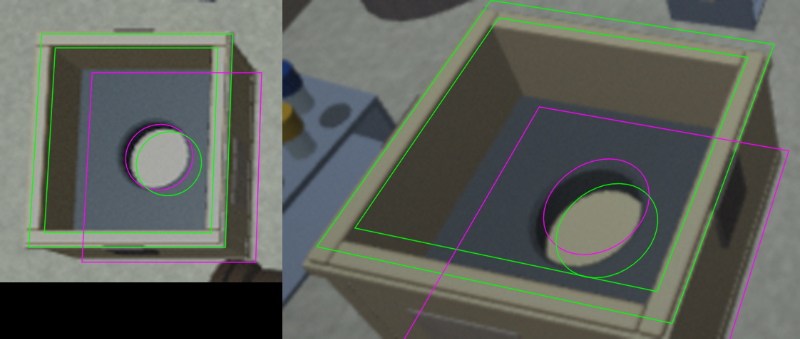

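The overlay is about 3 mm off in y: the actual rim and well lie to the left of the outlines in both views. I refine the box and lid poses with an edge fit.

```bash
cat > fit.py <<'E'
from h import *
from scipy.optimize import minimize
def samp(P,n=60): return np.vstack([np.linspace(P[i],P[(i+1)%len(P)],n) for i in range(len(P))])
def gmag(p,sig):
    g=cv2.GaussianBlur(p["pixels"].astype(np.float32),(0,0),sig)
    return np.sqrt(sum(cv2.Sobel(g,cv2.CV_32F,a,b,ksize=3)**2 for a,b in((1,0),(0,1))).sum(2))
def pts(kind,v):
    x,y,a=v[0],v[1],v[2]/10
    if kind=="box": return np.vstack([samp(rect((x,y),.09,.08,a,.11)),samp(rect((x,y),.078,.068,a,.11)),circ((x,y),.03,.04,150)])
    return np.vstack([samp(rect((x,y),.09,.08,a,.026)),samp(rect((x,y),.057,.011,a,.06),30)])
def fit(kind,cams,v0):
    v=np.array(v0,float)
    for sig in (3,1.5,.8):
        gs=[gmag(p,sig) for p in cams]
        def f(v):
            r=0;P=pts(kind,v)
            for p,g in zip(cams,gs):
                c=np.asarray(p["R"])@P.T+np.asarray(p["t"])[:,None];u=np.asarray(p["K"])@c;u=(u[:2]/u[2]).astype(np.float32)
                r-=cv2.remap(g,u[0][None],u[1][None],cv2.INTER_LINEAR).mean()/g.max()
            return r
        v=minimize(f,v,method="Nelder-Mead",options=dict(initial_simplex=v+np.array([[0,0,0],[.004,0,0],[0,.004,0],[0,0,.3]]),xatol=1e-5,fatol=1e-7)).x
    return v[0],v[1],np.degrees(v[2]/10),f(v)
if __name__=="__main__":
    np.set_printoptions(precision=4,suppress=True)
    s=read_camera("side");t=read_camera("top")
    for k,v0 in (("box",(.634,.284,-.1)),("lid",(.637,-.25,.95))):
        for n,c in (("both",[s,t]),("top",[t]),("side",[s])): print(k,n,np.array(fit(k,c,v0)))
E
python3 fit.py
```

```text
box both [ 0.6358  0.2879 -0.6802 -0.7105]
box top [ 0.6355  0.286  -0.691  -0.4126]
box side [ 0.6361  0.289  -0.6443 -0.3578]
lid both [ 0.635  -0.2473  6.2113 -0.5645]
lid top [ 0.6345 -0.2478  6.2183 -0.2491]
lid side [ 0.6331 -0.2305  6.1911 -0.3756]
```

```bash
python3 m.py .638 .2875 .21 89.5
```

```text
now 15.55 [0.4481 0.0613 0.2065] yaw 90.0 tilt [-0.0017  0.0008] F [ 0.3  0.5 -1.4] op 0.573 ff 52.2
tr [-0.2531, 0.3016, -0.0048] tw [0.0007, -0.0016, 0.0083]
```

Request:
arm_command --steps '[{"translation": [-0.04, 0.05, -0.005], "twist": [0, 0, 0.0083], "fingers": -1}, {"translation": [-0.09, 0.11, -0.005], "twist": [0, 0, 0.0083], "fingers": -1}, {"translation": [-0.15, 0.18, -0.005], "twist": [0, 0, 0.0083], "fingers": -1}, {"translation": [-0.2, 0.24, -0.005], "twist": [0, 0, 0.0083], "fingers": -1}, {"translation": [-0.235, 0.28, -0.005], "twist": [0, 0, 0.0083], "fingers": -1}]'

```text
time: 16.18
eef_pos: [0.626, 0.2731, 0.2098]
tcp_rot: [0.004, 1.0, -0.0, -0.001]
contact_force: [0.2, -0.5, -1.1]
opening: 0.573
finger_force: 52.3
```

Request:
arm_command --steps '[{"translation": [-0.018, 0.0216, 0], "twist": [0, 0, 0], "fingers": -1}, {"translation": [-0.018, 0.0216, 0], "twist": [0, 0, 0], "fingers": -1}, {"translation": [-0.018, 0.0216, 0], "twist": [0, 0, 0], "fingers": -1}]'

```text
time: 16.55
eef_pos: [0.6384, 0.2865, 0.2114]
tcp_rot: [0.004, 1.0, -0.0, -0.0]
contact_force: [-0.2, -0.1, -0.6]
opening: 0.57
finger_force: 52.3
```

```bash
python3 m.py .638 .2875 .15 89.4
python3 - <<'E'
from h import *
s=read_camera("side");t=read_camera("top"); e=get_state()["eef_pos"];G=(0,255,0);B=(255,0,255);z=e[2]-.038;c=(e[0]-.0025,e[1]);b=(.6358,.2875);y=np.radians(-.68)
polys=[(rect(b,.09,.08,y,.11),G),(circ(b,.03,.04),B),(circ(c,.025,z),G),(circ(c,.024,z+.092),G)]
overlay(s,polys,"s11.png",(150,384,20,260),2.5)
E
```

```text
now 16.55 [0.6384 0.2865 0.2114] yaw 89.49 tilt [-0.0005 -0.0009] F [-0.2 -0.1 -0.6] op 0.57 ff 52.3
tr [0.0006, 0.0014, 0.0819] tw [-0.0009, -0.0005, 0.0015]
```

View pics/s11.png

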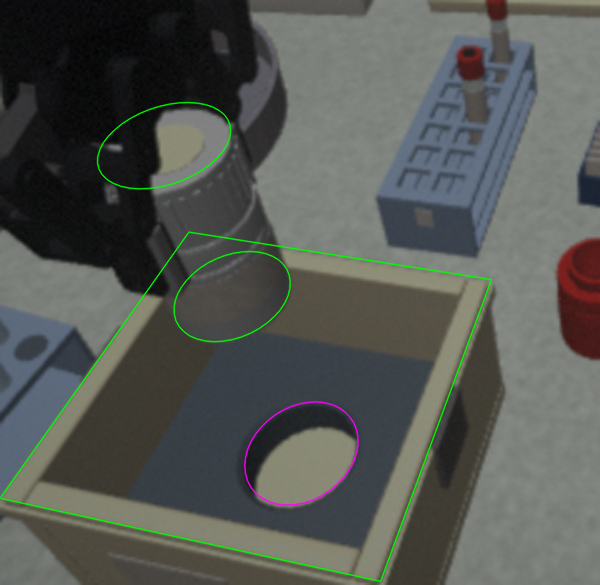

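The canister overlay matches, and the well and rim outlines fit at crop (300,455). This was the last picture I may view; from here I rely on numeric checks. Lowering.

Request:
arm_command --steps '[{"translation": [0, 0.001, 0.04], "twist": [0, 0, 0], "fingers": -1}, {"translation": [0, 0.001, 0.08], "twist": [0, 0, 0], "fingers": -1}, {"translation": [0, 0.001, 0.12], "twist": [0, 0, 0], "fingers": -1}, {"translation": [0, 0.001, 0.135], "twist": [0, 0, 0], "fingers": -1}, {"translation": [0, 0.001, 0.135], "twist": [0, 0, 0], "fingers": -1}]'

```text
time: 17.27
eef_pos: [0.6393, 0.2875, 0.1117]
tcp_rot: [0.005, 1.0, -0.0, 0.001]
contact_force: [0.4, 1.2, -0.4]
opening: 0.572
finger_force: 52.3
```

```bash
python3 m.py .638 .2875 .053 89.4
```

```text
now 17.27 [0.6393 0.2875 0.1117] yaw 89.48 tilt [ 0.0015 -0.    ] F [ 0.4  1.2 -0.4] op 0.572 ff 52.3
tr [0.0018, -0.0, 0.0783] tw [-0.0, 0.0014, 0.0013]
```

Request:
arm_command --steps '[{"translation": [0.0018, 0, 0.02], "twist": [0, 0.001, 0], "fingers": -1}, {"translation": [0.0018, 0, 0.038], "twist": [0, 0.001, 0], "fingers": -1}, {"translation": [0.0018, 0, 0.056], "twist": [0, 0.001, 0], "fingers": -1}, {"translation": [0.0018, 0, 0.07], "twist": [0, 0.001, 0], "fingers": -1}, {"translation": [0.0018, 0, 0.07], "twist": [0, 0.001, 0], "fingers": -1}]'

```text
time: 17.9
eef_pos: [0.6376, 0.2878, 0.0578]
tcp_rot: [0.004, 1.0, -0.0, -0.001]
contact_force: [0.0, -0.0, -1.1]
opening: 0.57
finger_force: 52.3
```

```bash
python3 m.py .638 .2875 .052 89.4
```

```text
now 17.9 [0.6376 0.2878 0.0578] yaw 89.5 tilt [-0.001  -0.0005] F [ 0.  -0.  -1.1] op 0.57 ff 52.3
tr [-0.0006, -0.0004, 0.0078] tw [-0.0005, -0.001, 0.0017]
```

Request:
arm_command --steps '[{"translation": [0, 0, 0.005], "twist": [0, 0, 0], "fingers": -1}, {"translation": [0, 0, 0.009], "twist": [0, 0, 0], "fingers": -1}, {"translation": [0, 0, 0.009], "twist": [0, 0, 0], "fingers": -1}]'

```text
time: 18.27
eef_pos: [0.6385, 0.288, 0.0529]
tcp_rot: [0.004, 1.0, 0.0, 0.001]
contact_force: [-0.2, -0.0, -1.3]
opening: 0.57
finger_force: 52.3
```

```bash
python3 m.py .638 .2875 .052 89.4
```

```text
now 18.27 [0.6385 0.288  0.0529] yaw 89.5 tilt [0.0016 0.0003] F [-0.2 -0.  -1.3] op 0.57 ff 52.3
tr [0.0007, -0.0007, 0.0012] tw [0.0003, 0.0016, 0.0017]
```

Request:
arm_command --steps '[{"translation": [0, 0, 0.0025], "twist": [0, 0, 0], "fingers": -1}, {"translation": [0, 0, 0.0025], "twist": [0, 0, 0], "fingers": -1}, {"translation": [0, 0, 0.0025], "twist": [0, 0, 0], "fingers": 0.4}, {"translation": [0, 0, 0.0025], "twist": [0, 0, 0], "fingers": 0.6}, {"translation": [0, 0, 0.0025], "twist": [0, 0, 0], "fingers": 0.6}]'

```text
time: 18.9
eef_pos: [0.6388, 0.2881, 0.0514]
tcp_rot: [0.004, 1.0, 0.0, 0.001]
contact_force: [0.1, 0.1, -0.2]
opening: 0.8
finger_force: 0.0
```

Request:
arm_command --steps '[{"translation": [0, 0, -0.05], "twist": [0, 0, 0], "fingers": 0.6}, {"translation": [0, 0, -0.13], "twist": [0, 0, 0], "fingers": 0.6}, {"translation": [0, 0, -0.21], "twist": [0, 0, 0], "fingers": 0.6}, {"translation": [0, 0, -0.24], "twist": [0, 0, 0], "fingers": 0}, {"translation": [0, 0, -0.24], "twist": [0, 0, 0], "fingers": 0}]'

```text
time: 19.52
eef_pos: [0.6391, 0.2883, 0.2334]
tcp_rot: [0.004, 1.0, 0.001, 0.003]
contact_force: [0.2, -0.2, -1.1]
opening: 0.506
finger_force: 0.0
```

```bash
python3 m.py .6345 -.2476 .2 96.2
```

```text
now 19.52 [0.6391 0.2883 0.2334] yaw 89.5 tilt [0.006  0.0016] F [ 0.2 -0.2 -1.1] op 0.506 ff 0.0
tr [0.0002, -0.7146, 0.0434] tw [0.0012, 0.0058, -0.1116]
```

Request:
arm_command --steps '[{"translation": [0, -0.0833, 0], "twist": [0, 0, -0.02], "fingers": 0}, {"translation": [0, -0.16, 0], "twist": [0, 0.004, -0.04], "fingers": 0}, {"translation": [0, -0.24, 0], "twist": [0, 0.004, -0.06], "fingers": 0}, {"translation": [0, -0.32, 0], "twist": [0, 0.004, -0.1116], "fingers": 0}, {"translation": [0, -0.4, 0.0], "twist": [0, 0.004, -0.1116], "fingers": 0}]'

```text
time: 20.15
eef_pos: [0.6337, -0.0136, 0.2266]
tcp_rot: [-0.054, 0.999, 0.001, -0.004]
contact_force: [0.9, 0.1, -0.1]
opening: 0.503
finger_force: 0.0
```

```bash
python3 m.py .6345 -.2476 .2 96.2
python3 - <<'E'
from h import *
from fit import *
np.set_printoptions(precision=4,suppress=True)
s=read_camera("side");t=read_camera("top")
for p in (s,t):
    print([(np.round(d["point"],1).tolist(),round(d["conf"],2)) for q in("cap","canister") for d in recognise(p,q)], proj(p,(.636,.2875,.104)))
# fit the capped canister's top circle: x,y at several heights
for z in (.09,.097,.104,.111,.118):
    r=[]
    for cams in ([t],[s],[t,s]):
        gs=[gmag(p,1) for p in cams]
        def f(v):
            o=0
            for p,g in zip(cams,gs):
                u=np.array([proj(p,X) for X in circ(v,.024,z,80)],np.float32); o-=cv2.remap(g,u[:,1][None],u[:,0][None],1).mean()
            return o
        best=min((f((x,y)),x,y) for x in np.arange(.622,.652,.0015) for y in np.arange(.272,.303,.0015)); r.append(np.round(best,4).tolist())
    print(z,r)
E
```

```text
now 20.15 [ 0.6337 -0.0136  0.2266] yaw 96.22 tilt [-0.0087  0.0013] F [ 0.9  0.1 -0.1] op 0.503 ff 0.0
tr [0.0324, -0.3104, 0.0351] tw [0.0022, -0.0081, 0.0004]
[([315.0, 130.4], 0.67), ([337.7, 142.5], 0.91), ([270.5, 261.1], 0.89)] (np.float64(303.41203225498197), np.float64(128.08004868393039))
[([157.4, 103.3], 0.77), ([158.3, 361.0], 0.65), ([165.2, 119.9], 0.79), ([222.0, 168.6], 0.41)] (np.float64(153.2506930146201), np.float64(98.81978584307586))
0.09 [[-415.0512, 0.637, 0.2915], [-220.5627, 0.6415, 0.281], [-469.6117, 0.637, 0.2915]]
0.097 [[-417.1146, 0.6355, 0.29], [-222.1542, 0.6385, 0.2855], [-517.1445, 0.6355, 0.2885]]
0.104 [[-411.234, 0.634, 0.287], [-216.093, 0.634, 0.2885], [-605.7765, 0.634, 0.2885]]
0.111 [[-395.56, 0.6325, 0.2855], [-201.9721, 0.631, 0.293], [-455.4994, 0.6325, 0.2855]]
0.118 [[-392.3441, 0.6295, 0.2825], [-177.6331, 0.6265, 0.2975], [-430.0449, 0.6295, 0.2825]]
```

The two views agree best at z = 0.104: the capped canister stands fully down at (0.634, 0.2885) with its cap home. On to the lid.

Request:
arm_command --steps '[{"translation": [0.01, -0.08, 0.0], "twist": [0, -0.004, 0], "fingers": 0}, {"translation": [0.02, -0.16, 0.0], "twist": [0, -0.004, 0], "fingers": 0}, {"translation": [0.025, -0.24, 0.0], "twist": [0, -0.004, 0], "fingers": 0}, {"translation": [0.0324, -0.3104, 0.03], "twist": [0, -0.004, 0], "fingers": 0}, {"translation": [0.0324, -0.3104, 0.035], "twist": [0, -0.004, 0], "fingers": 0}]'

```text
time: 21.08
eef_pos: [0.6355, -0.2473, 0.2012]
tcp_rot: [-0.053, 0.999, 0.001, -0.001]
contact_force: [-0.5, -0.0, -0.9]
opening: 0.502
finger_force: 0.0
```

Request:
arm_command --steps '[{"translation": [0, 0, 0], "twist": [0, 0, 0], "fingers": 0}]'

```text
time: 21.2
eef_pos: [0.6365, -0.2441, 0.2032]
tcp_rot: [-0.055, 0.998, 0.001, -0.0]
contact_force: [-0.6, 0.1, -0.3]
opening: 0.5
finger_force: 0.0
```

```bash
python3 m.py .6345 -.2476 .08 96.2 .6345 -.2476 .038 96.2
```

```text
now 21.2 [ 0.6365 -0.2441  0.2032] yaw 96.28 tilt [-0.0003  0.0025] F [-0.6  0.1 -0.3] op 0.5 ff 0.0
tr [0.0032, -0.0048, 0.1643] tw [0.0024, -0.0001, 0.0014]
tr [0.0032, -0.0049, 0.2203] tw [0.0024, -0.0001, 0.0014]
```

Request:
arm_command --steps '[{"translation": [0.003, -0.005, 0.07], "twist": [0.002, 0, 0], "fingers": 0}, {"translation": [0.003, -0.005, 0.13], "twist": [0.002, 0, 0], "fingers": 0}, {"translation": [0.003, -0.005, 0.16], "twist": [0.002, 0, 0], "fingers": 0}, {"translation": [0.003, -0.005, 0.16], "twist": [0.002, 0, 0], "fingers": 0}]'

```text
time: 21.7
eef_pos: [0.6345, -0.248, 0.0832]
tcp_rot: [-0.055, 0.998, 0.0, -0.0]
contact_force: [0.1, 0.5, 0.1]
opening: 0.502
finger_force: 0.0
```

```bash
python3 m.py .6345 -.2476 .038 96.2
```

```text
now 21.7 [ 0.6345 -0.248   0.0832] yaw 96.31 tilt [-0.0008  0.0002] F [0.1 0.5 0.1] op 0.502 ff 0.0
tr [-0.0001, 0.0005, 0.0603] tw [0.0003, -0.0007, 0.0018]
```

Request:
arm_command --steps '[{"translation": [0, 0, 0.03], "twist": [0, 0, 0], "fingers": 0}, {"translation": [0, 0, 0.055], "twist": [0, 0, 0], "fingers": 0}, {"translation": [0, 0, 0.059], "twist": [0, 0, 0], "fingers": 0}, {"translation": [0, 0, 0.059], "twist": [0, 0, 0], "fingers": 0}]' --grip_force 80

```text
time: 22.2
eef_pos: [0.6349, -0.2501, 0.0401]
tcp_rot: [-0.054, 0.999, -0.001, 0.001]
contact_force: [0.4, 0.3, -0.1]
opening: 0.499
finger_force: 0.0
```

Request:
arm_command --steps '[{"translation": [0, 0, 0], "twist": [0, 0, 0], "fingers": -1}, {"translation": [0, 0, 0], "twist": [0, 0, 0], "fingers": -1}, {"translation": [0, 0, 0], "twist": [0, 0, 0], "fingers": -1}, {"translation": [0, 0, 0], "twist": [0, 0, 0], "fingers": -1}]'

```text
time: 22.7
eef_pos: [0.6357, -0.2505, 0.0417]
tcp_rot: [-0.054, 0.999, -0.001, 0.002]
contact_force: [0.1, -0.2, 4.2]
opening: 0.236
finger_force: 79.4
```

```bash
python3 m.py .6345 -.2476 .25 96.2
```

```text
now 22.7 [ 0.6357 -0.2505  0.0417] yaw 96.2 tilt [ 0.0037 -0.0026] F [ 0.1 -0.2  4.2] op 0.236 ff 79.4
tr [0.0003, 0.0032, -0.2778] tw [-0.0029, 0.0033, -0.0]
```

Request:
arm_command --steps '[{"translation": [0, 0, -0.04], "twist": [0, 0, 0], "fingers": -1}, {"translation": [0, 0, -0.1], "twist": [0, 0, 0], "fingers": -1}, {"translation": [0, 0, -0.17], "twist": [0, 0, 0], "fingers": -1}, {"translation": [0, 0, -0.24], "twist": [0, 0, 0], "fingers": -1}, {"translation": [0, 0, -0.28], "twist": [0, 0, 0], "fingers": -1}]'

```text
time: 23.32
eef_pos: [0.6349, -0.2497, 0.2526]
tcp_rot: [-0.054, 0.999, -0.001, 0.002]
contact_force: [0.3, 0.4, -3.1]
opening: 0.236
finger_force: 78.9
```

```bash
python3 m.py .637 .288 .25 89.3
```

```text
now 23.32 [ 0.6349 -0.2497  0.2526] yaw 96.2 tilt [ 0.0038 -0.0023] F [ 0.3  0.4 -3.1] op 0.236 ff 78.9
tr [-0.0803, 0.7124, 0.0018] tw [-0.0024, 0.0035, 0.1151]
```

Request:
arm_command --steps '[{"translation": [-0.006, 0.05, 0], "twist": [-0.002, 0.003, 0.01], "fingers": -1}, {"translation": [-0.013, 0.115, 0], "twist": [-0.002, 0.003, 0.02], "fingers": -1}, {"translation": [-0.021, 0.185, 0], "twist": [-0.002, 0.003, 0.03], "fingers": -1}, {"translation": [-0.029, 0.255, 0], "twist": [-0.002, 0.003, 0.04], "fingers": -1}, {"translation": [-0.037, 0.325, 0], "twist": [-0.002, 0.003, 0.05], "fingers": -1}]'

```text
time: 23.95
eef_pos: [0.6346, -0.0025, 0.2478]
tcp_rot: [-0.028, 1.0, 0.001, -0.002]
contact_force: [-0.1, 0.5, -3.1]
opening: 0.238
finger_force: 78.8
```

Request:
arm_command --steps '[{"translation": [-0.004, 0.07, 0], "twist": [0, 0, 0.01], "fingers": -1}, {"translation": [-0.008, 0.14, 0], "twist": [0, 0, 0.02], "fingers": -1}, {"translation": [-0.012, 0.21, 0], "twist": [0, 0, 0.03], "fingers": -1}, {"translation": [-0.018, 0.28, 0], "twist": [0, 0, 0.04], "fingers": -1}, {"translation": [-0.024, 0.34, 0], "twist": [0, 0, 0.065], "fingers": -1}]'

```text
time: 24.58
eef_pos: [0.6383, 0.2532, 0.2478]
tcp_rot: [0.006, 1.0, -0.0, -0.003]
contact_force: [1.6, -0.4, -3.2]
opening: 0.234
finger_force: 78.9
```

```bash
python3 m.py .637 .288 .2 89.3
```

```text
now 24.57 [0.6383 0.2532 0.2478] yaw 89.3 tilt [-0.005  -0.0003] F [ 1.6 -0.4 -3.2] op 0.234 ff 78.9
tr [0.002, 0.0465, 0.0637] tw [-0.0003, -0.0048, 0.0]
```

Request:
arm_command --steps '[{"translation": [0.001, 0.035, 0], "twist": [0, -0.002, 0], "fingers": -1}, {"translation": [0.001, 0.0465, 0.02], "twist": [0, -0.002, 0], "fingers": -1}, {"translation": [0.001, 0.0465, 0.06], "twist": [0, -0.002, 0], "fingers": -1}, {"translation": [0.001, 0.0465, 0.0637], "twist": [0, -0.002, 0], "fingers": -1}, {"translation": [0.001, 0.0465, 0.0637], "twist": [0, -0.002, 0], "fingers": -1}]'

```text
time: 25.2
eef_pos: [0.6391, 0.2851, 0.2014]
tcp_rot: [0.007, 1.0, -0.0, -0.0]
contact_force: [0.8, 0.3, -2.5]
opening: 0.237
finger_force: 78.9
```

```bash
python3 m.py .637 .288 .158 89.3
python3 - <<'E'
from h import *
import fit
np.set_printoptions(precision=4,suppress=True)
s=read_camera("side");t=read_camera("top");z=get_state()["eef_pos"][2]-.0417
# held lid pose, plate edges at their present heights; box by its visible lower rim
fit.pts=lambda k,v:np.vstack([fit.samp(rect(v[:2],.09,.08,v[2]/10,z+h)) for h in(.026,)])
for n,c in(("both",[s,t]),("top",[t]),("side",[s])): print(n,z,np.array(fit.fit("l",c,(.636,.2875,-.1))))
E
```

```text
now 25.2 [0.6391 0.2851 0.2014] yaw 89.24 tilt [-0.001  -0.0004] F [ 0.8  0.3 -2.5] op 0.237 ff 78.9
tr [0.0027, 0.0038, 0.0579] tw [-0.0004, -0.0009, -0.001]
both 0.16197792484573298 [ 0.641   0.2868 -0.7229 -0.4749]
top 0.16197792484573298 [ 0.6374  0.285  -0.6816 -0.2886]
side 0.16197792484573298 [ 0.6405  0.2877 -0.5547 -0.2498]
```

Compared with the box fit, the held lid is about 3 mm to +x and 1 mm to -y, so the target TCP is (0.6365, 0.2873).

Request:
arm_command --steps '[{"translation": [0.003, 0.003, 0.02], "twist": [0, 0, 0], "fingers": -1}, {"translation": [0.003, 0.003, 0.04], "twist": [0, 0, 0], "fingers": -1}, {"translation": [0.003, 0.003, 0.055], "twist": [0, 0, 0], "fingers": -1}, {"translation": [0.003, 0.003, 0.055], "twist": [0, 0, 0], "fingers": -1}, {"translation": [0.003, 0.003, 0.055], "twist": [0, 0, 0], "fingers": -1}]'

```text
time: 25.92
eef_pos: [0.6373, 0.2885, 0.1613]
tcp_rot: [0.006, 1.0, 0.0, 0.001]
contact_force: [0.8, 0.1, -3.0]
opening: 0.234
finger_force: 78.9
```

```bash
python3 m.py .6365 .2873 .147 89.3
```

```text
now 25.93 [0.6373 0.2885 0.1613] yaw 89.3 tilt [0.0012 0.0004] F [ 0.8  0.1 -3. ] op 0.234 ff 78.9
tr [0.0011, -0.0016, 0.0191] tw [0.0004, 0.0012, 0.0]
```

Request:
arm_command --steps '[{"translation": [0.001, -0.0016, 0.005], "twist": [0, 0, 0], "fingers": -1}, {"translation": [0.001, -0.0016, 0.01], "twist": [0, 0, 0], "fingers": -1}, {"translation": [0.001, -0.0016, 0.015], "twist": [0, 0, 0], "fingers": -1}, {"translation": [0.001, -0.0016, 0.019], "twist": [0, 0, 0], "fingers": -1}, {"translation": [0.001, -0.0016, 0.019], "twist": [0, 0, 0], "fingers": -1}]'

```text
time: 26.55
eef_pos: [0.6361, 0.2871, 0.1463]
tcp_rot: [0.006, 1.0, 0.0, -0.0]
contact_force: [0.3, -0.6, -2.8]
opening: 0.234
finger_force: 78.9
```

```bash
python3 m.py .6365 .2873 .1425 89.3
```

```text
now 26.55 [0.6361 0.2871 0.1463] yaw 89.3 tilt [-0.      0.0001] F [ 0.3 -0.6 -2.8] op 0.234 ff 78.9
tr [-0.0006, 0.0003, 0.0051] tw [0.0, -0.0, -0.0]
```

The frame is inside the box with no contact (lid bottom at 0.1046). I set it down the rest of the way.

Request:
arm_command --steps '[{"translation": [0, 0, 0.003], "twist": [0, 0, 0], "fingers": -1}, {"translation": [0, 0, 0.006], "twist": [0, 0, 0], "fingers": -1}, {"translation": [0, 0, 0.006], "twist": [0, 0, 0], "fingers": -1}]'

```text
time: 26.92
eef_pos: [0.6363, 0.2872, 0.1422]
tcp_rot: [0.006, 1.0, 0.0, 0.0]
contact_force: [-0.4, 0.1, -3.1]
opening: 0.231
finger_force: 79.0
```

```bash
python3 m.py .6365 .2873 .1425 89.3
```

```text
now 26.93 [0.6363 0.2872 0.1422] yaw 89.31 tilt [0.0007 0.0002] F [-0.4  0.1 -3.1] op 0.231 ff 79.0
tr [-0.0003, 0.0001, -0.0004] tw [0.0002, 0.0006, 0.0001]
```

Request:
arm_command --steps '[{"translation": [0, 0, 0.001], "twist": [0, 0, 0], "fingers": -1}, {"translation": [0, 0, 0.001], "twist": [0, 0, 0], "fingers": -0.3}, {"translation": [0, 0, 0.001], "twist": [0, 0, 0], "fingers": 0}, {"translation": [0, 0, 0.001], "twist": [0, 0, 0], "fingers": 0}]'

```text
time: 27.42
eef_pos: [0.6367, 0.2873, 0.1424]
tcp_rot: [0.006, 1.0, 0.0, 0.001]
contact_force: [-0.2, 0.3, 0.1]
opening: 0.502
finger_force: 0.0
```

Request:
arm_command --steps '[{"translation": [0, 0, -0.04], "twist": [0, 0, 0], "fingers": 0}, {"translation": [0, 0, -0.1], "twist": [0, 0, 0], "fingers": 0}, {"translation": [0, 0, -0.18], "twist": [0, 0, 0], "fingers": 0}, {"translation": [0.05, -0.07, -0.2], "twist": [0, 0, 0], "fingers": 0}, {"translation": [0.1, -0.14, -0.2], "twist": [0, 0, 0], "fingers": 0}]'

```text
time: 28.05
eef_pos: [0.5636, 0.187, 0.2947]
tcp_rot: [0.005, 1.0, 0.0, 0.003]
contact_force: [0.2, 0.1, 0.4]
opening: 0.5
finger_force: 0.0
```

Request:
arm_command --steps '[{"translation": [0.03, -0.07, 0], "twist": [0, 0, 0], "fingers": 0}, {"translation": [0.06, -0.14, 0], "twist": [0, 0, 0], "fingers": 0}, {"translation": [0.06, -0.21, 0], "twist": [0, 0, 0], "fingers": 0}, {"translation": [0.06, -0.28, 0], "twist": [0, 0, 0], "fingers": 0}, {"translation": [0.06, -0.28, 0], "twist": [0, 0, 0], "fingers": 0}]'

```text
time: 28.68
eef_pos: [0.5156, -0.0247, 0.2919]
tcp_rot: [0.009, 1.0, -0.0, 0.001]
contact_force: [0.6, 0.2, 0.1]
opening: 0.496
finger_force: 0.0
```

```bash
python3 m.py
python3 - <<'E'
from h import *
import fit
np.set_printoptions(precision=4,suppress=True)
s=read_camera("side");t=read_camera("top");print(blobs(s))
for z in (.114,.12,.126,.132,.138):
    fit.pts=lambda k,v:np.vstack([fit.samp(rect(v[:2],.09,.08,v[2]/10,z)),fit.samp(rect(v[:2],.057,.011,v[2]/10,z+.034),30)])
    print(z,*[np.array(fit.fit("l",c,(.636,.2875,-.1))) for c in([s,t],[t],[s])])
E
```

```text
now 28.68 [ 0.5156 -0.0247  0.2919] yaw 88.99 tilt [ 0.0017 -0.0004] F [0.6 0.2 0.1] op 0.496 ff 0.0
[(np.float64(26.88), np.float64(208.75), 8, [206, 26, 7, 2]), (np.float64(37.05), np.float64(204.72), 563, [184, 28, 43, 18]), (np.float64(151.58), np.float64(218.17), 52, [215, 147, 7, 10]), (np.float64(175.16), np.float64(207.58), 81, [203, 169, 10, 13]), (np.float64(268.53), np.float64(258.55), 1243, [243, 246, 32, 47]), (np.float64(325.76), np.float64(291.42), 97, [286, 320, 12, 12])]
0.114 [ 0.6322  0.2818 -0.3124 -0.4395] [ 0.6328  0.2903 -0.6588 -0.2884] [ 0.6313  0.2837 -0.7377 -0.2351]
0.12 [ 0.6413  0.2864 -0.7047 -0.5827] [ 0.6334  0.2855  3.0963 -0.2719] [ 0.6415  0.2861 -0.6284 -0.3442]
0.126 [ 0.6387  0.2885 -0.6476 -0.5662] [ 0.6324  0.2837  2.765  -0.2777] [ 0.6385  0.289  -0.5398 -0.3312]
0.132 [ 0.6329  0.2912 -0.7573 -0.4327] [ 0.6318  0.2819  2.548  -0.2809] [ 0.6329  0.2942 -0.6938 -0.3075]
0.138 [ 0.6307  0.3012 -0.9234 -0.3949] [ 0.6311  0.28    2.5669 -0.2825] [ 0.6279  0.2989 -0.7358 -0.2629]
```

The lid's plate top fits at about 0.12–0.126. Home is 0.126, and resting on the rim would read 0.136, so it is seated. Yaw is -0.65°, matching the box. The other two tubes have not moved.

```bash
python3 -c "
from plant import sign_off;print(sign_off())"
```

```text
the job is handed in; nothing more can be done
None
```

The job is handed in: the short tube is in the canister, the canister is capped and standing in the carrier's well, and the lid is on; camera fits and forces indicated each part was home, though the sign-off returned no verdict.

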